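# Reset the length stop past the bench dog

### The arm

A 7-joint arm with a two-finger parallel gripper is mounted at the origin on the work surface. World frame = base frame: x ahead of the robot, y to its left, z up, the work surface at z = 0. Lengths are in m, angles in degrees, forces in N, time in s.
With the tool pointing down it reaches from about 0.35 to 0.9 m from the base axis. Payload 7.2 kg.
Tool frame: the origin (TCP) lies midway between the tips of the shut fingers; the grasp point (between the pads) lies bot.hold_point_z behind it (bot.hold_point_z is the distance from the TCP to the grasp point, in m); z points along the fingers, y is the line along which they close (so a half turn about z gives the same grasp; the last joint's range is limited). The gripper opens to 85 mm and grips with 20 to 120 N. Pads are 22 mm wide; open, the fingers measure 114 mm over their backs; the gripper's body (76 mm by 85 mm) begins 54 mm behind the grasp point. The pads swing forward as they close: fully open they stand 13 mm farther back than shut.
Start: joints at [-75.069, 23.554, -0.728, 91.456, 0.321, 64.991, -4.71], TCP at [0.202, 0.592, 0.231] pointing down, gripper open.
Joint ranges: [-169.25, 169.25], [-16.82, 113.86], [-84.01, 82.57], [7.8, 145.47], [-59.2, 239.2], [7.22, 106.19], [-163.78, 163.78]. Speed limits (degrees/s): [136.94, 136.94, 172.46, 172.46, 180, 180, 180].

### API

Orientations are given as a 3x3 rotation matrix whose columns are the frame's x, y, z axes.
In Python, from workcell import bot gives the robot as it stands.
- The arm moves only by the shell command python3 -m jog 'ROWS' [OPENING] [FORCE]. ROWS is JSON, a list of rows, each a list of 2 entries, a list of its own where there are three numbers: the shift along the tool's x, y, z as a fraction of full scale, then the turn, a rotation vector about the tool's x, y, z as a fraction of full scale. A call has 1 to 20 rows; each row shifts and turns the commanded pose from where the row before left it, along the tool's axes as they then stand; what a row does not reach is not made up. Full scale, the value 1, is 0.025 m for a shift and 5 degrees for a turn. A row lasts 1/12 s, in which the tool goes at most 41.7 mm and 7.16 degrees, less where a joint would pass 70% of its speed; a pose out of reach is approached as far as the arm can. A call with a number of a shift or a turn outside -1 to 1 is refused whole. A call with a gripper value outside its range is refused whole. OPENING is the opening, from -1 (shut) to 1 (fully open), set as the call begins (- or left out, the last holds). The fingers move at their own pace and stop on an object; FORCE is the grip in N (left out, the last holds). Time passes only in rows, so rows that do not move let the fingers close. It gives the time, the measured TCP pose, the force, the opening and the grip force at its end, in the units of the state.
- bot.state(): the state, without advancing time (a new reading comes with each control period).
- bot.get_image(name): name is "scene" or "top" or "wrist"; returns the picture (384x512x3 uint8, blue, green, red); there is no depth.
- bot.camera_params(name): a dict with "vfov" (degrees; the focal length in pixels is half the picture's height over the tangent of half this angle, whatever the lens; pixels are square), "cx", "cy" (the principal point, pixels), "R" (3x3) and "t" (3): a world point X has camera coordinates R X + t. Camera axes: x right, y down, z forward; pixel columns grow to the right and rows downward; lengths in m; the calibration is good to about 2 mm. The wrist camera is an equidistant fisheye: a pixel r from the principal point sees the ray r / f radians off the axis. A picture is of the moment at which its call begins: read the wrist's pose just before it. camera_params takes no time and is no camera call; for the wrist camera it gives the pose at the moment of the call.
- bot.hand_in(): hands the job in; it is judged then, once.
Trained networks look in the newest picture that a camera, given by its name, has taken for a name from the list of things; names that differ only in an ending like _2 or _b are one class to them, and where a whole thing is asked for, a point or a joint stands for the part that bears it (a point fixed in the world has none). Each returns a list of dicts, best first, with "confidence" (0 to 1); they miss things now and then, are a little off and sometimes report something else, mostly with a low value. They report only what shows in the picture. A call takes as long as a camera call. They do not tell look-alikes from the thing itself.
- bot.masks_of(camera, target): "pixels" (384x512 bool, what is visible of it).
- bot.place_of(camera, target): "point" ([x, y, z] in m, in the coordinates of the camera as it stood for that picture, good to about 4 mm: a listed point, or the origin of a listed thing).
The state is a dict: "t": time; "qpos": joint angles; "joint_vel": joint speeds; "joint_efforts": joint torques, N m; "tcp_pos": TCP position; "tcp_rot": TCP orientation; "ft_force": force on the tool from outside, world axes, zero at the start; "torque": the same for the moment, N m; "gripper_width": opening from 0.0 (shut) to 1.0 (fully open); "gripper_force": force on a finger pad.
Only numpy, scipy, OpenCV 4.12 (cv2) and the standard library are available. Lean on these libraries where they do the work, as an engineer would, in place of code of your own. Each camera call takes 0.05 s, during which the arm holds its last target. There are 200 camera calls.

### The job

Reset the blue length stop to its next hole: first knock the brass dog that blocks it fully down with the mallet (not with the hand) and put the mallet back down on the bench, clear of the jig. Then pull up the red plunger knob, slide the stop along past the dog to the next hole, let the pin go fully home in it, and finish still gripping the knob with the pin home. Do not knock the other things on the bench about.

Things in the scene. Friction and masses are not known exactly. Their poses are not given: they have to be found in the camera images.
- jig: fixed dark wooden board, 12 mm thick (x -60 to 220, y -48 to 132 mm), carrying an aluminium rail. Origin: on the bench, under the hole where the pin starts. x: along the rail, the way the stop slides to the next holes; z up; y to the side with the dog. Yaw 1.25 to 1.9 rad: x runs roughly to the robot's left, y roughly towards the robot
- next_hole (a point): mouth of the next hole in the rail's top, at jig x 80 mm, y 0, z 34 mm. The rail (260 x 50 mm) has three 13 mm holes in line, 80 mm apart, rimmed black; the stop covers the first
- stop (a joint): travel of the blue stop along the jig's x, in m: 0 at the starting hole, 0.080 at the next, 0.160 at the last. It slides with about 2 N once the pin is out
- stop_block (a point): centre of the top of the blue stop's block, on the pin's axis, 56 mm above the bench; block 44 mm (jig x) by 62 mm (y). From it a blue arm, 10 mm thick in x, reaches out over the board to jig y 130 mm, 20 to 34 mm above the bench
- plunger (a joint): lift of the sprung pin and red knob on the stop, in m: 0 fully home in a hole, about 0.012 when the 10 mm round-nosed pin rides on top of the rail between holes (it is then free to slide), 0.019 at the end of its pull. The spring presses it down with 6 N at home, 12 N fully pulled
- knob: red knob on top of the plunger, upright cylinder 24 mm across, 28 mm high; origin at the centre of its underside, 77 mm above the bench when the pin is home. A steel collar 20 mm across stands under it, down to the stop's top
- knob_centre (a point): centre of the red knob, 14 mm above its underside (91 mm above the bench when home), on the pin's axis
- dog: brass bench dog, 20 mm square, at jig x 44 mm, y 95 mm; origin at the centre of its top face, which starts 31 to 37 mm above the bench and comes down to 14 mm when fully driven in (2 mm above the board). A spring clip holds it by friction: about 10 N moves it and it stays where it is left. Standing up, it blocks the stop's arm
- dog_top (a point): centre of the dog's top face, where it is struck
- mallet: beech mallet, about 0.5 kg, standing on a black rubber face of its head, handle level. Origin: centre of that lower face; z up; handle to -x (at the start to the robot's right, within 0.5 rad). Head 56 (x) x 70 (y) x 90 mm (z); handle 20 mm wide (y), 28 mm deep, axis 45 mm above the lower face, reaching 208 mm behind the origin; centre of mass 15 mm behind the origin
- mallet_grip (a point): a place to take the handle, on its axis, 75 mm behind the head's centre and 45 mm above the lower face
- glue_bottle: bystander: white bottle, 60 mm across, 150 mm tall, blue cap, standing at the left
- tape_roll: bystander: yellow ring of tape, 100 mm across, 25 mm high, lying near the robot on the left
- block_plane: bystander: steel plane 150 x 50 mm, about 50 mm high, behind the jig
- try_square: bystander: wood and steel square, 110 x 160 mm, lying near the robot on the right
Not all that is in view belongs to the job. What is shaped like the mallet but purple is not meant.

How it is judged:
By the outcome, as a careful person would: the job done as asked, in the order asked, and still so for the second after the job is handed in, while the arm keeps its last pose, push and grip.
It also fails if it takes over 61 s, if anything falls off the work surface, if the arm or the gripper's body presses on something with over 40 N, if the wrist force passes 120 N, or if a joint passes its speed limit or range.

## Working session

There is one attempt and no reset: what is moved stays moved. The work goes in short steps, Python scripts to look and compute and a shell command to move; the robot and the scene stay as the last step left them, time stands still between calls to the robot, and variables do not carry over. Pictures are saved under pics/ and viewed, at most 10 in all, crops included, and the job is handed in when it is done.

```bash
mkdir -p pics; ls
cat > h.py <<'E'
import numpy as np, cv2
from workcell import bot
def cam(c):
    p=bot.camera_params(c); return p,np.array(p["R"]),np.array(p["t"])
def place(c,n,k=3):
    p,R,t=cam(c)
    return [(round(d["confidence"],2),(R.T@(np.array(d["point"])-t)).round(4).tolist()) for d in bot.place_of(c,n)[:k]]
def f(p): return 192/np.tan(np.radians(p["vfov"])/2)
def proj(c,X):
    p,R,t=cam(c); x=R@np.array(X)+t
    if c=="wrist":
        th=np.arctan2(np.hypot(x[0],x[1]),x[2]); n=x[:2]/(np.hypot(*x[:2])+1e-9); uv=f(p)*th*n
    else: uv=f(p)*x[:2]/x[2]
    return (uv+[p["cx"],p["cy"]]).round(1).tolist()
E
python3 - <<'E'
from h import *
ims=[]
for c in ["scene","top","wrist"]:
    im=np.array(bot.get_image(c)); cv2.imwrite(f"pics/{c}0.png",im); ims.append(im)
    for n in ["mallet","mallet_grip","dog_top","knob_centre","stop_block","next_hole","glue_bottle","tape_roll","block_plane","try_square","jig"]:
        print(c,n,place(c,n))
cv2.imwrite("pics/a.png",cv2.resize(np.hstack(ims[:2]),(800,300)))
print(bot.state(), bot.hold_point_z)
E
```

```text
pics
scene mallet [(0.83, [0.5219, -0.2393, -0.0017]), (0.33, [0.5672, 0.0216, 0.0781])]
scene mallet_grip [(0.75, [0.5451, -0.3098, 0.044]), (0.58, [0.2821, -0.5085, 0.0458]), (0.33, [0.3065, -0.2861, -0.0009])]
scene dog_top [(0.37, [0.4803, 0.0797, 0.0347])]
scene knob_centre [(0.53, [0.5699, 0.0204, 0.0903])]
scene stop_block [(0.8, [0.5685, 0.0217, 0.0528])]
scene next_hole [(0.74, [0.5783, 0.1028, 0.0369])]
scene glue_bottle [(0.97, [0.501, 0.4328, -0.0029]), (0.18, [0.5677, 0.0189, 0.0777])]
scene tape_roll [(0.78, [0.323, 0.2877, 0.0003])]
scene block_plane [(0.81, [0.7629, -0.1987, 0.0048]), (0.46, [0.3095, -0.2894, 0.0017])]
scene try_square [(0.58, [0.3106, -0.2933, 0.0025])]
scene jig [(0.83, [0.5676, 0.0245, -0.001])]
top mallet [(0.94, [0.2314, -0.4574, 0.0009]), (0.68, [0.5742, 0.0206, 0.0529]), (0.56, [0.5241, -0.2418, -0.001])]
top mallet_grip [(0.95, [0.2883, -0.5065, 0.0455]), (0.9, [0.5487, -0.3127, 0.0421]), (0.34, [0.5854, 0.1055, 0.0399])]
top dog_top [(0.43, [0.4851, 0.0827, 0.039]), (0.26, [0.5053, 0.4363, -0.0017])]
top knob_centre [(0.69, [0.5777, 0.025, 0.
[... 834 characters left out ...]
int_vel': array([ 0.01673941,  0.0512934 ,  0.029423  , -0.04177592,  0.0176168 ,
        0.04253306, -0.01761654]), 'joint_efforts': array([-1.47964479e-04, -6.00402117e+01,  6.80957772e-01, -2.99724090e+01,
        1.38763481e-02,  2.03533171e-03,  1.38729612e-05]), 'tcp_pos': array([0.20181431, 0.59155359, 0.23133647]), 'tcp_rot': array([[-9.46449464e-01,  3.22851994e-01,  4.91563590e-05],
       [ 3.22851998e-01,  9.46449456e-01,  1.20850128e-04],
       [-7.50730433e-06,  1.30248768e-04, -9.99999991e-01]]), 'ft_force': array([ 0.50711785,  0.69513923, -0.69719303]), 'torque': array([ 0.00587957, -0.06922339,  0.03591824]), 'gripper_force': 0.0, 'gripper_width': 1.001184948368663} 0.0187
```

View pics/a.png

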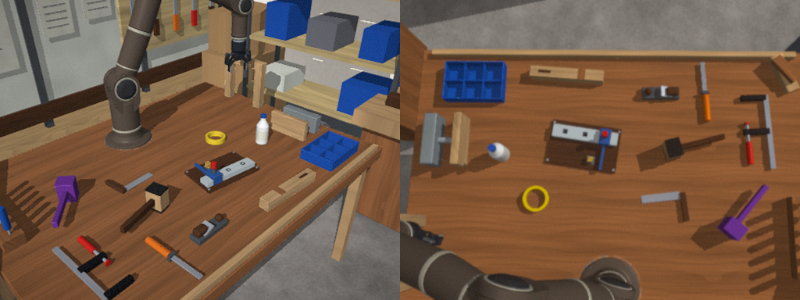

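Run:
```python
from h import *
G=[.5475,-.311,.044];H=[.523,-.240,0.09]
for c in ["scene","top"]:
    print(c,[ (n,proj(c,X)) for n,X in dict(grip=G,head=H,decoy=[.285,-.507,.045],dog=[.483,.081,.036],knob=[.573,.022,.091],hole=[.583,.105,.034]).items()])
im=cv2.imread("pics/top0.png"); p=np.array(proj("top",[.5,-.1,.05])).astype(int)
x0=max(p[0]-110,0);y0=max(p[1]-85,0)
cr=im[y0:y0+170,x0:x0+220]; cv2.imwrite("pics/b.png",cv2.resize(cr,None,fx=3.5,fy=3.5,interpolation=cv2.INTER_CUBIC)); print(x0,y0)
```

```text
scene [('grip', [187.1, 267.8]), ('head', [199.7, 240.7]), ('decoy', [79.9, 257.6]), ('dog', [266.6, 207.7]), ('knob', [273.8, 211.5]), ('hole', [293.1, 217.0])]
top [('grip', [372.4, 184.1]), ('head', [351.5, 188.9]), ('decoy', [441.8, 272.8]), ('dog', [242.9, 203.7]), ('knob', [262.5, 171.0]), ('hole', [235.9, 171.6])]
192 113
```

The left half (scene view) shows the beech mallet at scene px (199,245) and the purple one at (80,255). In the right half (top view) the beech mallet's head is at top px (350,188) with its handle to the right, and the jig is at (250,185). These could be taken for the mallet:
- purple mallet, top (442,273)
- try square, top (425,255)
- red clamp, top (478,180)
- orange chisel, top (452,125)

I choose the beech one at (350–372,186). Next is the close crop.

View pics/b.png

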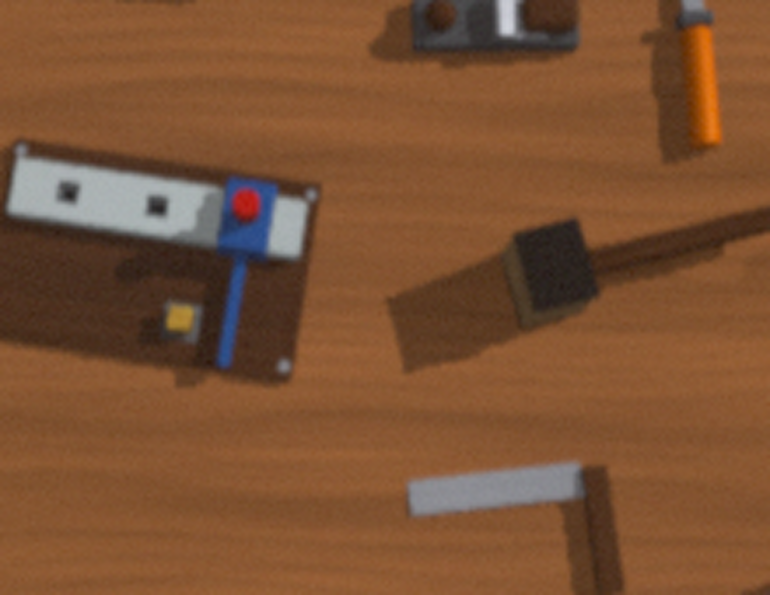

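Run:
```python
from h import *
# jig pose from points measured; yaw fit
for c in ["scene","top"]:
    print(c,[place(c,n,2) for n in ["mallet","mallet_grip"]])
print(bot.state()['t'])
```

```text
scene [[(0.83, [0.5219, -0.2393, -0.0017]), (0.33, [0.5672, 0.0216, 0.0781])], [(0.75, [0.5451, -0.3098, 0.044]), (0.58, [0.2821, -0.5085, 0.0458])]]
top [[(0.94, [0.2314, -0.4574, 0.0009]), (0.68, [0.5742, 0.0206, 0.0529])], [(0.95, [0.2883, -0.5065, 0.0455]), (0.9, [0.5487, -0.3127, 0.0421])]]
2.0
```

The crop shows a black rubber face with beech sides at top px (350,189) and a dark handle going right, so this is the right mallet. The dog is at (243,204), the knob at (262,171) and the next hole at (237,172), and the networks agree with all three. The jig yaw is about 1.45 rad. I'm moving over to the mallet.

```bash
python3 -m jog '[[[-0.82,-1,0],[0,0,0]],[[-0.82,-1,0],[0,0,0]],[[-0.82,-1,0],[0,0,0]],[[-0.82,-1,0],[0,0,0]],[[-0.82,-1,0],[0,0,0]],[[-0.82,-1,0],[0,0,0]],[[-0.82,-1,0],[0,0,0]],[[-0.82,-1,0],[0,0,0]],[[-0.82,-1,0],[0,0,0]],[[-0.82,-1,0],[0,0,0]],[[-0.82,-1,0],[0,0,0]],[[-0.82,-1,0],[0,0,0]],[[-0.82,-1,0],[0,0,0]],[[-0.82,-1,0],[0,0,0]],[[-0.82,-1,0],[0,0,0]],[[-0.82,-1,0],[0,0,0]],[[-0.82,-1,0],[0,0,0]],[[-0.82,-1,0],[0,0,0]],[[-0.82,-1,0],[0,0,0]],[[-0.82,-1,0],[0,0,0]]]' 1
cat >> h.py <<'E'
def togo(T,yawy=None,n=None):
    """shift in tool units (now), turn units about tool z to bring tool y to world angle yawy (deg, mod 180)"""
    s=bot.state(); R=np.array(s["tcp_rot"]); d=np.array(T)-s["tcp_pos"]
    print("t",round(s["t"],2),"tcp",s["tcp_pos"].round(4),"shift",(R.T@d/.025).round(2),"F",s["ft_force"].round(1),"gw",round(s["gripper_width"],3))
    if yawy is not None:
        a=np.degrees(np.arctan2(R[1,1],R[0,1])); dd=(yawy-a+90)%180-90
        print("yaw",a.round(1),"tool-turn units",round(-dd/5,2),"tilt",R[:,2].round(3))
        # shift left if turned first
        c,s_=np.cos(np.radians(dd)),np.sin(np.radians(dd)); Rz=np.array([[c,-s_,0],[s_,c,0],[0,0,1]])
        print("shift after turn",((Rz@R).T@d/.025).round(2))
E
python3 - <<'E'
from h import *
togo([.547,-.311,.18],18.9)
E
```

```text
t: 3.67
tcp_pos: [0.4288, -0.0157, 0.2317]
tcp_rot: [[-0.946, 0.323, 0.001], [0.323, 0.946, 0.0], [-0.001, 0.001, -1.0]]
ft_force: [0.2, 0.8, 0.1]
gripper_width: 0.999
gripper_force: 0.0
t 3.67 tcp [ 0.4288 -0.0157  0.2317] shift [-8.29 -9.66  2.07] F [0.2 0.8 0.1] gw 0.999
yaw 71.2 tool-turn units 10.45 tilt [ 0.001  0.    -1.   ]
shift after turn [-12.71   0.64   2.08]
```

```bash
python3 - <<'E'
from h import *
cv2.imwrite("pics/w1.png",np.array(bot.get_image("wrist")))
for n in ["dog_top","knob_centre","stop_block","next_hole","mallet"]: print(n,place("wrist",n,2))
print(proj("wrist",[.483,.081,.036]),proj("wrist",[.573,.022,.091]))
E
python3 -m jog '[[[0,0,0.2],[0,0,1]],[[0,0,0.2],[0,0,1]],[[0,0,0.2],[0,0,1]],[[0,0,0.2],[0,0,1]],[[0,0,0.2],[0,0,1]],[[0,0,0.2],[0,0,1]],[[0,0,0.2],[0,0,1]],[[0,0,0.2],[0,0,1]],[[0,0,0.2],[0,0,1]],[[0,0,0.2],[0,0,1]],[[0,0,0],[0,0,0.45]]]'
python3 -m jog '[[[-1,0.05,0],[0,0,0]],[[-1,0.05,0],[0,0,0]],[[-1,0.05,0],[0,0,0]],[[-1,0.05,0],[0,0,0]],[[-1,0.05,0],[0,0,0]],[[-1,0.05,0],[0,0,0]],[[-1,0.05,0],[0,0,0]],[[-1,0.05,0],[0,0,0]],[[-1,0.05,0],[0,0,0]],[[-1,0.05,0],[0,0,0]],[[-1,0.05,0],[0,0,0]],[[-1,0.05,0],[0,0,0]],[[-0.7,0.04,0],[0,0,0]],[[0,0,0],[0,0,0]],[[0,0,0],[0,0,0]]]'
python3 - <<'E'
from h import *
cv2.imwrite("pics/w2.png",np.array(bot.get_image("wrist")))
for n in ["mallet","mallet_grip"]: print(n,place("wrist",n,2))
togo([.547,-.311,.026],18.9)
print(proj("wrist",[.547,-.311,.045]),proj("wrist",[.5225,-.2405,.09]))
E
```

```text
dog_top [(0.78, [0.487, 0.0735, 0.0341])]
knob_centre [(0.64, [0.5735, 0.0181, 0.0866])]
stop_block [(0.86, [0.5739, 0.023, 0.0543])]
next_hole [(0.7, [0.5815, 0.1069, 0.0345])]
mallet []
[337.7, 187.9] [318.9, 287.9]
t: 4.88
tcp_pos: [0.4276, -0.0125, 0.1805]
tcp_rot: [[-0.322, 0.947, -0.001], [0.947, 0.322, 0.0], [0.001, -0.001, -1.0]]
ft_force: [-0.5, -0.1, 0.1]
gripper_width: 0.999
gripper_force: 0.0
t: 6.13
tcp_pos: [0.5467, -0.3084, 0.1807]
tcp_rot: [[-0.325, 0.946, -0.001], [0.946, 0.325, 0.001], [0.001, -0.001, -1.0]]
ft_force: [0.1, -0.4, -0.1]
gripper_width: 1.004
gripper_force: 0.0
mallet [(0.93, [0.2316, -0.4559, 0.0012]), (0.73, [0.5277, -0.2356, 0.0009])]
mallet_grip [(0.92, [0.2866, -0.5011, 0.0464]), (0.88, [0.5428, -0.3051, 0.0499])]
t 6.28 tcp [ 0.5467 -0.3072  0.181 ] shift [-0.16 -0.04  6.2 ] F [ 0.2 -0.  -0.2] gw 1.0
yaw 19.0 tool-turn units 0.03 tilt [-0.     0.001 -1.   ]
shift after turn [-0.16 -0.04  6.2 ]
[248.1, 185.3] [247.4, 106.2]
```

View pics/w2.png

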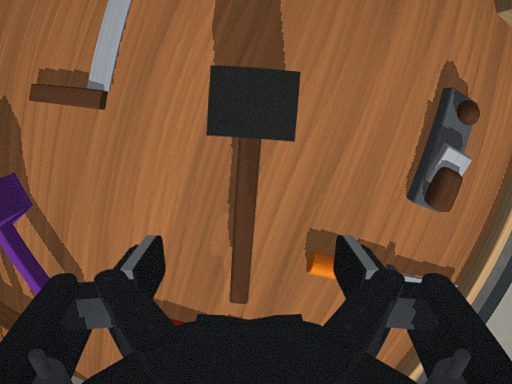

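The wrist view shows the mallet's black head face with corners (211,66), (299,72), (295,140) and (207,135). The handle runs from (250,140) to (240,300), slightly turned from the gripper, so I'm working out its exact line.

```bash
cat >> h.py <<'E'
def ray(c,uv,z,P=None):
    p,R,t=P or cam(c); d=np.array(uv,float)-[p["cx"],p["cy"]]; r=np.hypot(*d)
    v=np.r_[d/r*np.sin(r/f(p)),np.cos(r/f(p))] if c=="wrist" else np.r_[d/f(p),1]
    C=-R.T@t; w=R.T@v; return C+w*(z-C[2])/w[2]
E
python3 - <<'E'
from h import *
m=[ray("wrist",u,.09) for u in [(211,66),(299,72),(295,140),(207,135)]]
for a in m: print(a.round(4))
c=sum(m)/4; e=m[0]+m[1]-m[2]-m[3]; print("head",c.round(4),np.degrees(np.arctan2(e[1],e[0])))
print("sizes",np.linalg.norm(m[0]-m[1]),np.linalg.norm(m[1]-m[2]))
a,b=ray("wrist",(250,140),.059),ray("wrist",(240,300),.059); print(a,b,np.degrees(np.arctan2(*(a-b)[1::-1])), np.linalg.norm(a-b))
x=(a-b)/np.linalg.norm(a-b); G=c-.075*x; print("grip from head",G); print(ray("top",proj("top",[.547,-.311,.045]),.045))
togo([G[0],G[1],.026],np.degrees(np.arctan2(x[1],x[0]))-90)
E
```

```text
[ 0.4853 -0.2191  0.09  ]
[ 0.5513 -0.2011  0.09  ]
[ 0.5665 -0.2531  0.09  ]
[ 0.4996 -0.272   0.09  ]
head [ 0.5257 -0.2363  0.09  ] 105.72728689975597
sizes 0.06844391254325183 0.0541867786364695
[ 0.53405543 -0.2677546   0.059     ] [ 0.5788735  -0.43074184  0.059     ] 105.37513528817095 0.16903698028103076
grip from head [ 0.54559341 -0.30864883  0.09      ]
[ 0.546854   -0.31112519  0.045     ]
t 6.28 tcp [ 0.5467 -0.3072  0.181 ] shift [-0.05 -0.06  6.2 ] F [ 0.2 -0.  -0.2] gw 1.0
yaw 19.0 tool-turn units 0.73 tilt [-0.     0.001 -1.   ]
shift after turn [-0.06 -0.06  6.2 ]
```

```bash
python3 -m jog '[[[-0.05,-0.06,1],[0,0,0.73]],[[0,0,1],[0,0,0]],[[0,0,1],[0,0,0]],[[0,0,1],[0,0,0]],[[0,0,1],[0,0,0]],[[0,0,0.8],[0,0,0]],[[0,0,0.4],[0,0,0]],[[0,0,0],[0,0,0]],[[0,0,0],[0,0,0]]]'
python3 -m jog '[[[0,0,0],[0,0,0]],[[0,0,0],[0,0,0]],[[0,0,0],[0,0,0]],[[0,0,0],[0,0,0]],[[0,0,0],[0,0,0]],[[0,0,0],[0,0,0]],[[0,0,0],[0,0,0]],[[0,0,0],[0,0,0]]]' -1 110
```

```text
t: 7.03
tcp_pos: [0.5456, -0.3103, 0.0267]
tcp_rot: [[-0.264, 0.965, -0.0], [0.965, 0.264, 0.0], [0.0, -0.0, -1.0]]
ft_force: [-0.1, -0.7, 0.7]
gripper_width: 1.0
gripper_force: 0.0
t: 7.7
tcp_pos: [0.5457, -0.3112, 0.0268]
tcp_rot: [[-0.263, 0.965, 0.001], [0.965, 0.263, -0.0], [-0.0, 0.001, -1.0]]
ft_force: [-0.4, 0.6, 5.8]
gripper_width: 0.217
gripper_force: 107.2
```

```bash
python3 -m jog '[[[0,0,-0.5],[0,0,0]],[[0,0,-1],[0,0,0]],[[0,0,-1],[0,0,0]],[[0,0,-1],[0,0,0]],[[0,0,-1],[0,0,0]],[[0,0,-0.7],[0,0,0]],[[0,0,0],[0,0,1]],[[0,0,0],[0,0,1]],[[0,0,0],[0,0,1]],[[0,0,0],[0,0,1]],[[0,0,0],[0,0,0.4]],[[0,0,0],[0,0,0]]]'
python3 - <<'E'
from h import *
togo([.476,.0046,.157],-6.5)
E
```

```text
t: 8.7
tcp_pos: [0.5449, -0.3104, 0.1559]
tcp_rot: [[0.119, 0.993, -0.002], [0.993, -0.119, 0.0], [0.0, -0.002, -1.0]]
ft_force: [0.5, -1.0, -5.6]
gripper_width: 0.216
gripper_force: 108.2
t 8.7 tcp [ 0.5449 -0.3104  0.1559] shift [12.18 -4.23 -0.03] F [ 0.5 -1.  -5.6] gw 0.216
yaw -6.8 tool-turn units -0.06 tilt [-0.002  0.    -1.   ]
shift after turn [12.21 -4.16 -0.03]
```

```bash
python3 -m jog '[[[0.5,-0.3,0],[0,0,0]],[[1,-0.35,0],[0,0,0]],[[1,-0.35,0],[0,0,0]],[[1,-0.35,0],[0,0,0]],[[1,-0.35,0],[0,0,0]],[[1,-0.35,0],[0,0,0]],[[1,-0.35,0],[0,0,0]],[[1,-0.35,0],[0,0,0]],[[1,-0.35,0],[0,0,0]],[[1,-0.35,0],[0,0,0]],[[1,-0.35,0],[0,0,0]],[[1,-0.35,0],[0,0,0]],[[0.7,-0.1,0],[0,0,0]],[[0,0,0],[0,0,0]],[[0,0,0],[0,0,0]]]'
python3 - <<'E'
from h import *
im=np.array(bot.get_image("wrist")); p=np.array(bot.get_image("top"));q=np.array(bot.get_image("scene"))
a=cv2.resize(p[130:250,190:350],(533,400),interpolation=2); b=cv2.resize(q[150:270,200:360],(533,400),interpolation=2)
cv2.imwrite("pics/c.png",cv2.resize(np.hstack([cv2.resize(im,(533,400)),a]),(800,300)))
for n in ["dog_top","mallet","knob_centre","stop_block","next_hole"]:
  for c in ["wrist","scene"]: print(c,n,place(c,n,2))
togo([.476,.0046,.157],-6.5)
E
```

```text
t: 9.95
tcp_pos: [0.4753, 0.0054, 0.1563]
tcp_rot: [[0.113, 0.994, -0.001], [0.994, -0.113, 0.0], [0.0, -0.001, -1.0]]
ft_force: [-0.1, 0.0, -4.6]
gripper_width: 0.216
gripper_force: 108.2
wrist dog_top []
scene dog_top [(0.56, [0.4827, 0.0796, 0.0334])]
wrist mallet [(0.77, [0.4843, 0.0766, 0.1306])]
scene mallet [(0.89, [0.2293, -0.4555, 0.0014]), (0.84, [0.4781, 0.0788, 0.1284])]
wrist knob_centre []
scene knob_centre [(0.57, [0.5733, 0.02, 0.0883])]
wrist stop_block [(0.58, [0.5772, 0.0241, 0.0525])]
scene stop_block [(0.69, [0.5683, 0.018, 0.0586])]
wrist next_hole []
scene next_hole [(0.8, [0.5787, 0.1047, 0.0337])]
t 10.6 tcp [0.4757 0.0043 0.1563] shift [ 0.01  0.01 -0.03] F [-0.1  0.3 -5.7] gw 0.217
yaw -6.7 tool-turn units -0.05 tilt [-0. -0. -1.]
shift after turn [ 0.01  0.01 -0.03]
```

View pics/c.png

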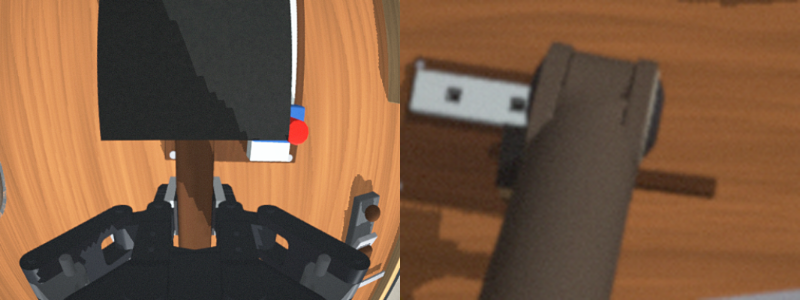

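The wrist view shows the head level over the dog, with the handle at (193,190) and the red knob at (298,132) clear of it. I'm driving the dog down.

```bash
python3 -m jog '[[[0,0,0.6],[0,0,0]],[[0,0,1],[0,0,0]],[[0,0,1],[0,0,0]],[[0,0,0.8],[0,0,0]],[[0,0,0.3],[0,0,0]],[[0,0,0.3],[0,0,0]]]'
python3 -m jog '[[[0,0,0.2],[0,0,0]],[[0,0,0.2],[0,0,0]],[[0,0,0],[0,0,0]]]'
```

```text
t: 11.1
tcp_pos: [0.4746, 0.0043, 0.0557]
tcp_rot: [[0.117, 0.993, -0.003], [0.993, -0.117, 0.0], [-0.0, -0.003, -1.0]]
ft_force: [-6.7, -1.6, 5.1]
gripper_width: 0.216
gripper_force: 109.7
t: 11.35
tcp_pos: [0.4753, 0.0045, 0.0464]
tcp_rot: [[0.117, 0.993, -0.001], [0.993, -0.117, 0.001], [0.0, -0.001, -1.0]]
ft_force: [-0.8, 0.1, -5.1]
gripper_width: 0.212
gripper_force: 108.4
```

```bash
python3 -m jog '[[[0,0,0.12],[0,0,0]],[[0,0,0.12],[0,0,0]],[[0,0,0],[0,0,0]],[[0,0,0],[0,0,0]]]'
python3 -m jog '[[[0,0,0.08],[0,0,0]],[[0,0,0],[0,0,0]],[[0,0,0],[0,0,0]]]'
```

```text
t: 11.68
tcp_pos: [0.4761, 0.0044, 0.0407]
tcp_rot: [[0.117, 0.993, 0.001], [0.993, -0.117, 0.0], [0.0, 0.001, -1.0]]
ft_force: [-3.2, -0.9, 3.5]
gripper_width: 0.217
gripper_force: 109.7
t: 11.93
tcp_pos: [0.4762, 0.0034, 0.0389]
tcp_rot: [[0.118, 0.993, 0.001], [0.993, -0.118, -0.001], [-0.0, 0.001, -1.0]]
ft_force: [-3.5, -4.2, 8.0]
gripper_width: 0.216
gripper_force: 110.5
```

```bash
python3 -m jog '[[[0,0,0.1],[0,0,0]],[[0,0,0],[0,0,0]],[[0,0,0],[0,0,0]]]'
```

```text
t: 12.18
tcp_pos: [0.4766, 0.0026, 0.0369]
tcp_rot: [[0.119, 0.993, 0.002], [0.993, -0.119, -0.001], [-0.001, 0.002, -1.0]]
ft_force: [-5.7, -7.6, 14.6]
gripper_width: 0.215
gripper_force: 112.1
```

```bash
python3 -m jog '[[[0,0,-0.6],[0,0,0]],[[0,0,-1],[0,0,0]],[[0,0,-1],[0,0,0]],[[0,0,-1],[0,0,0]],[[-0.3,0.1,-1],[0,0,0]],[[-1,0.35,0],[0,0,0]],[[-1,0.35,0],[0,0,0]],[[-1,0.35,0],[0,0,0]],[[-1,0.35,0],[0,0,0]],[[-1,0.35,0],[0,0,0]],[[-1,0.35,0],[0,0,0]],[[-1,0.35,0],[0,0,0]],[[-1,0.35,0],[0,0,0]],[[-1,0.35,0],[0,0,0]],[[-1,0.35,0],[0,0,0]],[[-1,0.35,0],[0,0,0]],[[-0.6,0.2,0],[0,0,0]],[[0,0,0],[0,0,0]],[[0,0,0],[0,0,0]]]'
python3 - <<'E'
from h import *
for c in ["top","scene","wrist"]:
    im=np.array(bot.get_image(c)); cv2.imwrite(f"pics/{c}3.png",im)
    for n in ["dog_top","mallet"]: print(c,n,place(c,n,3))
im=cv2.imread("pics/top3.png");q=cv2.imread("pics/scene3.png")
a=cv2.resize(im[140:230,190:310],(400,300),interpolation=2);b=cv2.resize(q[140:275,160:340],(400,300),interpolation=2)
cv2.imwrite("pics/d.png",np.hstack([a,b]))
togo([.5457,-.311,.03],-6.7)
E
```

```text
t: 13.77
tcp_pos: [0.5438, -0.3043, 0.1502]
tcp_rot: [[0.119, 0.993, -0.0], [0.993, -0.119, -0.001], [-0.001, -0.0, -1.0]]
ft_force: [0.7, 0.8, -4.9]
gripper_width: 0.218
gripper_force: 109.0
top dog_top [(0.57, [0.4841, 0.0815, 0.015])]
top mallet [(0.58, [0.5503, -0.2297, 0.1266]), (0.57, [0.2285, -0.4574, 0.0026])]
scene dog_top [(0.51, [0.485, 0.0772, 0.0127])]
scene mallet [(0.92, [0.2291, -0.455, -0.0012]), (0.57, [0.5472, -0.2262, 0.1263])]
wrist dog_top []
wrist mallet [(0.86, [0.2294, -0.4547, 0.0005]), (0.81, [0.5516, -0.2258, 0.1254])]
t 14.22 tcp [ 0.5441 -0.3026  0.1509] shift [-0.33  0.1   4.84] F [ 0.1 -0.7 -5.6] gw 0.22
yaw -6.7 tool-turn units 0.0 tilt [ 0.  0. -1.]
shift after turn [-0.33  0.1   4.84]
```

View pics/d.png

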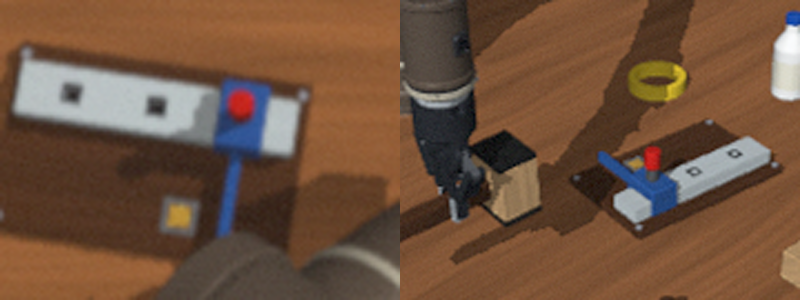

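Left crop: the brass dog at (180,215) now sits low. Right crop: the dog is at (635,163), also low, and the mallet is level in the hand. The networks put the dog's top at 13–15 mm, so it is down, and the 20 N push was well above the 10 N clip friction. Next I set the mallet back.

```bash
python3 -m jog '[[[0,0,0.7],[0,0,0]],[[0,0,1],[0,0,0]],[[0,0,1],[0,0,0]],[[0,0,1],[0,0,0]],[[0,0,0.6],[0,0,0]],[[0,0,0.3],[0,0,0]],[[0,0,0.2],[0,0,0]],[[0,0,0.1],[0,0,0]],[[0,0,0],[0,0,0]],[[0,0,0],[0,0,0]]]'
```

```text
t: 15.05
tcp_pos: [0.5444, -0.3036, 0.0292]
tcp_rot: [[0.117, 0.993, 0.001], [0.993, -0.117, -0.001], [-0.0, 0.001, -1.0]]
ft_force: [-0.0, 0.5, -3.9]
gripper_width: 0.221
gripper_force: 108.7
```

```bash
python3 -m jog '[[[0,0,0.06],[0,0,0]],[[0,0,0.04],[0,0,0]],[[0,0,0],[0,0,0]],[[0,0,0],[0,0,0]]]'
```

```text
t: 15.38
tcp_pos: [0.544, -0.3032, 0.026]
tcp_rot: [[0.117, 0.993, 0.0], [0.993, -0.117, 0.0], [0.0, 0.0, -1.0]]
ft_force: [-0.1, 0.2, -4.0]
gripper_width: 0.212
gripper_force: 108.8
```

```bash
python3 -m jog '[[[0,0,0.06],[0,0,0]],[[0,0,0.06],[0,0,0]],[[0,0,0],[0,0,0]],[[0,0,0],[0,0,0]]]'
```

```text
t: 15.72
tcp_pos: [0.5441, -0.3037, 0.0243]
tcp_rot: [[0.118, 0.993, 0.001], [0.993, -0.118, 0.0], [0.0, 0.001, -1.0]]
ft_force: [-3.1, 0.9, 10.2]
gripper_width: 0.219
gripper_force: 111.4
```

```bash
python3 -m jog '[[[0,0,-0.05],[0,0,0]],[[0,0,0],[0,0,0]],[[0,0,0],[0,0,0]],[[0,0,0],[0,0,0]],[[0,0,0],[0,0,0]],[[0,0,0],[0,0,0]]]' 1 30
python3 -m jog '[[[0,0,-0.5],[0,0,0]],[[0,0,-1],[0,0,0]],[[0,0,-1],[0,0,0]],[[0,0,-1],[0,0,0]],[[0,0,-1],[0,0,0]],[[0,0,-1],[0,0,0]],[[0,0,-1],[0,0,0]]]'
python3 - <<'E'
from h import *
for c in ["wrist"]:
    bot.get_image(c); print(place(c,"mallet",2),place(c,"mallet_grip",2))
togo([.5,.02,.2],-6.5)
E
```

```text
t: 16.22
tcp_pos: [0.5439, -0.3031, 0.0239]
tcp_rot: [[0.117, 0.993, -0.0], [0.993, -0.117, 0.0], [0.0, -0.0, -1.0]]
ft_force: [0.2, -0.5, 0.2]
gripper_width: 0.998
gripper_force: 0.0
t: 16.8
tcp_pos: [0.5436, -0.3033, 0.1887]
tcp_rot: [[0.118, 0.993, 0.0], [0.993, -0.118, -0.0], [-0.0, 0.0, -1.0]]
ft_force: [0.2, 0.6, 0.4]
gripper_width: 1.0
gripper_force: 0.0
[(0.85, [0.5523, -0.2269, 0.0044]), (0.71, [0.7648, -0.1991, 0.0079])] [(0.97, [0.5429, -0.3013, 0.0518]), (0.6, [0.2921, -0.5045, 0.0459])]
t 16.95 tcp [ 0.5447 -0.3041  0.1895] shift [12.66 -3.3  -0.45] F [-0.1  0.3 -0.8] gw 0.999
yaw -6.8 tool-turn units -0.05 tilt [ 0.004 -0.001 -1.   ]
shift after turn [12.68 -3.24 -0.45]
```

```bash
python3 -m jog '[[[0.5,0.05,0],[0,0,0]],[[1,0.05,0],[0,0,0]],[[1,0.05,0],[0,0,0]],[[1,0,0],[0,0,0]],[[1,0,0],[0,0,0]],[[1,0,0],[0,0,0]],[[1,0,0],[0,0,0]],[[1,0,0],[0,0,0]],[[1,0,0],[0,0,0]],[[0.8,0,0],[0,0,0]],[[0,0,0],[0,0,0]],[[0,0,0],[0,0,0]]]'
python3 - <<'E'
from h import *
P=cam("wrist"); im=np.array(bot.get_image("wrist")); cv2.imwrite("pics/w4.png",im)
for n in ["knob_centre","stop_block","next_hole","dog_top"]: print(n,place("wrist",n,2))
m=bot.masks_of("wrist","knob"); 
if m: v,u=np.nonzero(m[0]["pixels"]); print(m[0]["confidence"],u.min(),u.max(),v.min(),v.max())
togo([.573,.0215,.072],-6.5)
E
```

```text
t: 17.95
tcp_pos: [0.5743, -0.0702, 0.1854]
tcp_rot: [[0.114, 0.994, -0.002], [0.994, -0.114, 0.0], [0.0, -0.002, -1.0]]
ft_force: [-0.7, 0.0, 0.8]
gripper_width: 0.997
gripper_force: 0.0
knob_centre [(0.57, [0.5713, 0.0211, 0.091])]
stop_block [(0.89, [0.5759, 0.0227, 0.0517]), (0.2, [0.4834, 0.074, 0.0149])]
next_hole [(0.64, [0.5828, 0.1012, 0.0353])]
dog_top [(0.67, [0.4841, 0.0768, 0.011])]
0.82 216 248 62 93
t 18.25 tcp [ 0.5746 -0.0738  0.1865] shift [ 3.78 -0.52  4.58] F [-0.7  0.1  0.4] gw 0.998
yaw -6.8 tool-turn units -0.07 tilt [-0. -0. -1.]
shift after turn [ 3.78 -0.49  4.58]
```

View pics/w4.png

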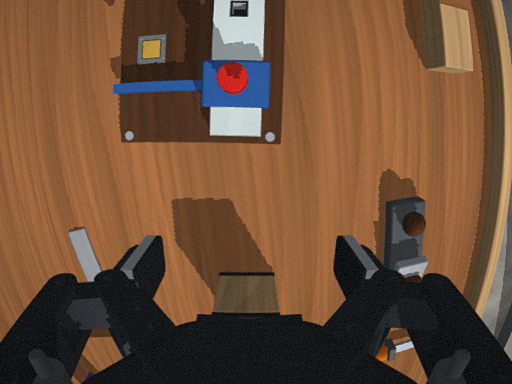

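The wrist view shows the knob at (232,78), the hole at (239,9), the dog flush at (152,48) and the mallet standing at (246,290).

Run:
```python
from h import *
K=ray("wrist",(232,78),.105);H=ray("wrist",(239,9),.034);print(K,H,np.degrees(np.arctan2(H[1]-K[1],H[0]-K[0])),np.hypot(*(H-K)[:2]))
b=[ray("wrist",u,.056) for u in [(204,61),(270,63),(268,107),(202,105)]];print(sum(b)/4)
e=b[0]+b[1]-b[2]-b[3];print("yaw",np.degrees(np.arctan2(e[1],e[0])))
togo([K[0],K[1],.072],-6.5)
```

```text
[0.57331374 0.01905462 0.105     ] [0.58557042 0.09849379 0.034     ] 81.22899444175832 0.08037915313186386
[0.57399924 0.01942735 0.056     ]
yaw 80.47756160364456
t 18.25 tcp [ 0.5746 -0.0738  0.1865] shift [ 3.68 -0.49  4.58] F [-0.7  0.1  0.4] gw 0.998
yaw -6.8 tool-turn units -0.07 tilt [-0. -0. -1.]
shift after turn [ 3.69 -0.47  4.58]
```

```bash
python3 -m jog '[[[0.7,-0.1,0],[0,0,0.24]],[[1,-0.12,0],[0,0,0]],[[1,-0.12,0],[0,0,0]],[[1,-0.15,0],[0,0,0]],[[0,0,0.5],[0,0,0]],[[0,0,1],[0,0,0]],[[0,0,1],[0,0,0]],[[0,0,1],[0,0,0]],[[0,0,0.7],[0,0,0]],[[0,0,0.38],[0,0,0]],[[0,0,0],[0,0,0]],[[0,0,0],[0,0,0]]]'
python3 - <<'E'
from h import *
bot.get_image("wrist");print(place("wrist","knob_centre"),place("wrist","stop_block"))
togo([.5733,.0195,.072],-8)
E
```

```text
t: 19.25
tcp_pos: [0.5753, 0.0197, 0.0722]
tcp_rot: [[0.139, 0.99, -0.0], [0.99, -0.139, -0.0], [-0.0, -0.0, -1.0]]
ft_force: [-0.1, -0.1, 0.4]
gripper_width: 0.997
gripper_force: 0.0
[(0.79, [0.5691, 0.0237, 0.0897])] [(0.62, [0.5768, 0.028, 0.0527])]
t 19.4 tcp [0.576  0.0203 0.0733] shift [-0.05 -0.1   0.05] F [-0.4  0.2 -0.2] gw 0.996
yaw -8.0 tool-turn units 0.01 tilt [ 0.002  0.    -1.   ]
shift after turn [-0.05 -0.1   0.05]
```

```bash
python3 -m jog '[[[0,-0.08,0],[0,0,0]],[[0,0,0],[0,0,0]],[[0,0,0],[0,0,0]],[[0,0,0],[0,0,0]],[[0,0,0],[0,0,0]],[[0,0,0],[0,0,0]],[[0,0,0],[0,0,0]],[[0,0,0],[0,0,0]]]' -1 80
```

```text
t: 20.07
tcp_pos: [0.5721, 0.0211, 0.0725]
tcp_rot: [[0.138, 0.99, -0.002], [0.99, -0.138, 0.001], [0.001, -0.002, -1.0]]
ft_force: [-6.1, 1.0, 9.3]
gripper_width: 0.258
gripper_force: 77.8
```

```bash
python3 -m jog '[[[0,0,-0.2],[0,0,0]],[[0,0,-0.2],[0,0,0]],[[0,0,-0.2],[0,0,0]],[[0,0,-0.06],[0,0,0]],[[0,0,0],[0,0,0]],[[0,0,0],[0,0,0]]]'
```

```text
t: 20.57
tcp_pos: [0.572, 0.0211, 0.0879]
tcp_rot: [[0.138, 0.99, -0.002], [0.99, -0.138, 0.0], [-0.0, -0.002, -1.0]]
ft_force: [-3.8, 0.6, -10.9]
gripper_width: 0.258
gripper_force: 78.8
```

```bash
python3 -m jog '[[[0.3,0,0],[0,0,0]],[[0.3,0,0],[0,0,0]],[[0.3,0,0],[0,0,0]],[[0.3,0,0],[0,0,0]],[[0,0,0],[0,0,0]]]'
```

```text
t: 20.98
tcp_pos: [0.5766, 0.0521, 0.0878]
tcp_rot: [[0.137, 0.991, -0.002], [0.991, -0.137, 0.0], [-0.0, -0.002, -1.0]]
ft_force: [-4.4, 2.5, -12.5]
gripper_width: 0.258
gripper_force: 78.8
```

```bash
python3 -m jog '[[[0.4,0,0],[0,0,0]],[[0.4,0,0],[0,0,0]],[[0.4,0,0],[0,0,0]],[[0.4,0,0],[0,0,0]],[[0.3,0,0],[0,0,0]],[[0.1,0,0],[0,0,0]],[[0,0,0],[0,0,0]],[[0,0,0],[0,0,0]]]'
python3 - <<'E'
from h import *
bot.get_image("scene");print(place("scene","stop_block"),place("scene","knob_centre"))
s=bot.state();d=s["tcp_pos"]-[.572,.0211,.0879];print(d,d@[.138,.99,0],s["ft_force"])
E
```

```text
t: 21.65
tcp_pos: [0.5836, 0.1009, 0.0882]
tcp_rot: [[0.137, 0.991, -0.001], [0.991, -0.137, 0.001], [0.001, -0.001, -1.0]]
ft_force: [-4.9, 2.9, -11.1]
gripper_width: 0.256
gripper_force: 78.7
[(0.71, [0.5792, 0.1014, 0.0563])] [(0.43, [0.5824, 0.1015, 0.1053]), (0.32, [0.4796, 0.0813, 0.0106])]
[0.01166321 0.07960585 0.00041713] 0.080419313656246 [ -4.10170174   3.02756497 -11.85821016]
```

```bash
python3 -m jog '[[[0,0,0.2],[0,0,0]],[[0,0,0.12],[0,0,0]],[[0,0,0.1],[0,0,0]],[[0,0,0.1],[0,0,0]],[[0,0,0.08],[0,0,0]],[[0,0,0],[0,0,0]],[[0,0,0],[0,0,0]]]'
```

```text
t: 22.38
tcp_pos: [0.5837, 0.1007, 0.0737]
tcp_rot: [[0.138, 0.99, -0.001], [0.99, -0.138, 0.002], [0.001, -0.001, -1.0]]
ft_force: [-7.0, 3.0, -7.8]
gripper_width: 0.255
gripper_force: 79.3
```

```bash
python3 -m jog '[[[0,0,0.05],[0,0,0]],[[0,0,0.03],[0,0,0]],[[0,0,0],[0,0,0]],[[0,0,0],[0,0,0]]]'
```

```text
t: 22.72
tcp_pos: [0.5839, 0.1007, 0.0726]
tcp_rot: [[0.138, 0.99, -0.001], [0.99, -0.138, 0.002], [0.002, -0.001, -1.0]]
ft_force: [-8.9, 2.8, 1.6]
gripper_width: 0.261
gripper_force: 80.6
```

```bash
python3 -m jog '[[[0,0,0.03],[0,0,0]],[[0,0,0],[0,0,0]],[[0,0,0],[0,0,0]],[[0,0,0],[0,0,0]]]'
python3 - <<'E'
from h import *
q=np.array(bot.get_image("scene"));p=np.array(bot.get_image("top"))
cv2.imwrite("pics/e.png",np.hstack([cv2.resize(q[150:270,220:380],(400,300),interpolation=2),cv2.resize(p[100:280,190:430],(400,300),interpolation=2)]))
for c in ["scene","top"]: print(c,[(n,place(c,n,2)) for n in ["stop_block","knob_centre","dog_top","mallet"]])
s=bot.state();print(s["t"],s["tcp_pos"],s["ft_force"])
E
```

```text
t: 23.05
tcp_pos: [0.584, 0.1007, 0.0725]
tcp_rot: [[0.138, 0.99, -0.0], [0.99, -0.138, 0.003], [0.003, -0.001, -1.0]]
ft_force: [-11.5, 2.3, 7.3]
gripper_width: 0.255
gripper_force: 81.4
scene [('stop_block', [(0.71, [0.5799, 0.0997, 0.0571])]), ('knob_centre', [(0.55, [0.5804, 0.1002, 0.0894])]), ('dog_top', [(0.44, [0.4838, 0.0803, 0.0135])]), ('mallet', [(0.74, [0.5481, -0.2282, -0.0006]), (0.62, [0.2281, -0.4558, -0.0009])])]
top [('stop_block', [(0.72, [0.5837, 0.101, 0.0558])]), ('knob_centre', []), ('dog_top', [(0.51, [0.4852, 0.0849, 0.0179])]), ('mallet', [(0.69, [0.5541, -0.2286, -0.0016]), (0.61, [0.2301, -0.4575, 0.0019])])]
23.55 [0.58395506 0.10078361 0.07253015] [-10.9652445    2.95981095   7.2486435 ]
```

View pics/e.png

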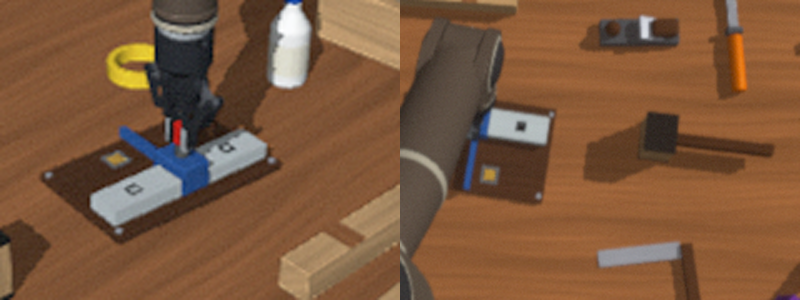

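The left crop shows the stop between the two open holes at (133,189) and (226,148), past the dog at (117,159), with the knob gripped. The right crop shows the mallet standing clear of the jig at (660,135). The TCP height matches the home grasp (72.5 mm) and the downward push meets a firm stop, so the pin is home.

```bash
python3 -c "
from workcell import bot
print(bot.hand_in())"
```

```text
the job is handed in; nothing more can be done
None
```

The job is handed in at about 23.6 s: the mallet drove the dog down to about 14 mm and stands back on the bench clear of the jig, and the stop is at the next hole with the pin home and the knob still gripped.

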